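# Sort inspected housings into pass tray and reject box

## Robot

A 6-joint arm with a two-finger parallel gripper is mounted at the origin on a cart in front of the work surface, level with it; the furniture and walls round the work are solid. World frame = base frame: x ahead of the robot, y to its left, z up, the work surface at z = 0. Lengths are in m, angles in rad, forces in N, time in s.
With the tool pointing down it reaches from about 0.275 to 0.825 m from the base axis. Payload 4.9 kg.
Tool frame: the origin (TCP) lies midway between the tips of the shut fingers; the grasp point (between the pads) lies 19 mm behind it; z points along the fingers, y is the line along which they close (so a half turn about z gives the same grasp; the last joint's range is limited). The gripper opens to 85 mm and grips with 20 to 120 N. Pads are 22 mm wide; open, the fingers measure 114 mm over their backs; the gripper's body (76 mm by 85 mm) begins 54 mm behind the grasp point. The pads swing forward as they close: fully open they stand 13 mm farther back than shut.
Start: joints at [-1.423, 0.326, -0.193, 1.052, 0, 1.437], TCP at [0.153, -0.528, 0.2] pointing down, gripper open.
Joint ranges: [-2.65, 2.65], [-0.97, 1.79], [-1.3, 1.35], [-1.93, 2.1], [-1.47, 1.37], [-3.14, 3.14]. Speed limits (rad/s): [2.57, 2.57, 3.14, 3.14, 3.14, 3.14].

## Interface

Orientations are given as a unit quaternion [w, x, y, z].
In Python, from cell import bot gives the robot as it stands. The module is installed in compiled form; this text tells all that it offers.
- The arm moves only by the shell command python3 -m jog 'ROWS' [FORCE]. ROWS is text: rows parted by semicolons, each of 7 numbers parted by spaces: the shift along the tool's x, y, z in m, then the turn, a rotation vector about the tool's x, y, z in degrees, then the opening in per cent of the stroke, from 0 (shut) to 100 (fully open). In form: x y z rx ry rz claw; .... A call has 1 to 20 rows; each row shifts and turns the commanded pose from where the row before left it, along the tool's axes as they then stand; what a row does not reach is not made up. A row lasts 1/8 s, in which the tool goes at most 62.5 mm and 10.7 degrees, less where a joint would pass 70% of its speed; a pose out of reach is approached as far as the arm can. A call is refused whole if a number of a shift passes 0.0625 or a number of a turn 10.7, either way. A call with a gripper value outside its range is refused whole. The fingers move at their own pace and stop on an object; FORCE is the grip in N (left out, the last holds). Time passes only in rows, so rows that do not move let the fingers close. It gives the time, the measured TCP pose, the force, the opening and the grip force at its end, in the units of the state.
- bot.observe(): the state, without advancing time (a new reading comes with each control period).
- bot.camera(name): name is "scene" or "top"; returns the picture (420x560x3 uint8, red, green, blue); there is no depth.
- bot.calibration(name): a dict with "intrinsics" (3x3 intrinsics, pixels), "k1" (the pictures are not rectified: a ray, as slopes to the right and down, at radius r is drawn at 1 + k1 r^2 times it, then the intrinsics apply), "view" (4x4, takes a point from world to camera coordinates). Camera axes: x right, y down, z forward; pixel columns grow to the right and rows downward; lengths in m; the calibration is good to about 2 mm. A picture is of the moment at which its call begins. calibration takes no time and is no camera call.
- bot.hand_in(): hands the job in; it is judged then, once.
The state is a dict: "clock": time; "qpos": joint angles; "joint_vel": joint speeds; "effort": joint torques, N m; "position": TCP position; "eef_rot": TCP orientation; "ft_force": force on the tool from outside, world axes, zero at the start; "torque": the same for the moment, N m; "opening": finger opening in m; "grip_force": force on a finger pad.
Only numpy, scipy, OpenCV 4.12 (cv2) and the standard library are available. Lean on these libraries where they do the work, as an engineer would, in place of code of your own. Each camera call takes 0.05 s, during which the arm holds its last target. There are 200 camera calls.

## Task

Sort the three inspected housings by the tag on their lids. Slide the cover of the reject box wide open, set the housing with the cross-shaped tag flat inside and slide the cover fully shut over it; set the two housings with round tags flat into the pass tray, one in each pocket. Keep the housings tag side up all the while and leave the tape measure, sanding block and spanner where they lie.

Things in the scene. Friction and masses are not known exactly. Their poses are not given: they have to be found in the camera images.
- housing_disc1: die-cast aluminium housing, a closed box 84 mm long, 48 mm wide and 42 mm high (92 mm long over the small round plugs on its two ends), 0.2 to 0.42 kg, loose, lid up, with a raised black tag 3 mm thick in the middle of its lid: a round disc, 34 mm across (passed). Origin: centre of its underside; x along its length, y across its width, z up. Both ends are alike
- housing_disc2: die-cast aluminium housing, a closed box 84 mm long, 48 mm wide and 42 mm high (92 mm long over the small round plugs on its two ends), 0.2 to 0.42 kg, loose, lid up, with a raised black tag 3 mm thick in the middle of its lid: a round disc, 34 mm across (passed). Origin: centre of its underside; x along its length, y across its width, z up. Both ends are alike
- housing_cross: die-cast aluminium housing, a closed box 84 mm long, 48 mm wide and 42 mm high (92 mm long over the small round plugs on its two ends), 0.2 to 0.42 kg, loose, lid up, with a raised black tag 3 mm thick in the middle of its lid: a diagonal cross of two bars 46 x 9 mm (rejected). Origin: centre of its underside; x along its length, y across its width, z up. Both ends are alike
- pass_tray: fixed wooden tray 120 x 190 mm (x, y), rim 22 mm high, with two rectangular pockets side by side along its y and a 44 mm wide solid land, as high as the rim, between them; a flat black disc of 36 mm marks the land. Each pocket is 106 mm (along tray x) by 66 mm (along tray y) and 14 mm deep, so a housing lies in it lengthwise along tray x. Origin: centre of the underside on the bench; z up
- pocket_a (a point): centre of the floor of the tray's pocket on its +y side; the floor is 8 mm above the bench; axes as the tray
- pocket_b (a point): centre of the floor of the tray's pocket on its -y side; the floor is 8 mm above the bench; axes as the tray
- reject_box: fixed grey steel box 138 x 150 mm (x, y), walls 5 mm thick and 63 mm high, inside 128 x 140 mm, with a sliding flat cover; two steel rails at its sides (162 mm over both, tops 73 mm above the bench) run on to 194 mm behind the centre to carry the open cover, joined there by a cross bar. Origin: centre of the underside on the bench; x points to the back (the way the cover opens), z up
- reject_floor (a point): centre of the inner floor of the reject box, 5 mm above the bench; axes as the box
- reject_cover (a joint): travel of the reject box's cover along the box's +x, away from the robot: 0 shut, 0.125 m wide open, when the front 120 mm of the 128 mm long inside lie uncovered; it moves with about 1.2 N and stays where it is left. The aluminium cover is 138 x 140 mm, its top 69 mm above the bench, with a flat black cross on it
- cover_handle (a point): the cover's handle, moving with it: an upright square black knob, 24 x 24 mm and 28 mm tall, sides along the box's axes, its top 101 mm above the bench, on a dark foot plate 36 x 36 mm with its top 73 mm above the bench; this point is at the middle of the knob, 88 mm above the bench and 45 mm in front of the cover's centre; axes as the box
- tape_measure: yellow tape measure, 75 x 89 x 34 mm, lying between tray and box; leave alone. Origin: centre of its underside
- sanding_block: black sanding block, 72 x 108 x 38 mm, lying at the left; leave alone. Origin: centre of its underside
- spanner: steel spanner, 53 x 190 x 7 mm, lying at the right; leave alone. Origin: centre of its underside
There are look-alikes about, which are no part of the job. Leave any blue or red look-alike of the housing_cross alone.

How it is judged:
On the way, in this order (a step that is already met when the one before it is completed fails the run):
1. the cover of the reject box is slid wide open (more than 105 mm) (value of joint reject_cover above 0.105 m), for 0.2 s.
2. the housing with the cross tag lies flat on the floor of the reject box (x of housing_cross in the frame of reject_floor between -0.042 and 0.042 m and y of housing_cross in the frame of reject_floor between -0.055 and 0.055 m and z of housing_cross in the frame of reject_floor between -0.005 and 0.006 m and angle between housing_cross's own z axis and vertical below 0.1 rad), for 0.2 s.
3. the cover is slid shut over it (within 8 mm) (all of step 2 and value of joint reject_cover below 0.008 m), for 0.2 s.
At the end, for the whole second after the job is handed in: Cross-tagged housing flat on the box floor (centre within 42 mm along, 55 mm across), cover shut within 8 mm; each disc-tagged housing flat in its own tray pocket (within 15 mm of its centre, underside within 5 mm of the floor); all tag up (tilt < 0.1 rad) and at rest (all of step 3 and (((horizontal distance between housing_disc1 and pocket_a below 0.015 m and z of housing_disc1 in the frame of pocket_a between -0.005 and 0.005 m) and (horizontal distance between housing_disc2 and pocket_b below 0.015 m and z of housing_disc2 in the frame of pocket_b between -0.005 and 0.005 m)) or ((horizontal distance between housing_disc1 and pocket_b below 0.015 m and z of housing_disc1 in the frame of pocket_b between -0.005 and 0.005 m) and (horizontal distance between housing_disc2 and pocket_a below 0.015 m and z of housing_disc2 in the frame of pocket_a between -0.005 and 0.005 m))) and angle between each of housing_disc1, housing_disc2's own z axis and vertical below 0.1 rad and linear speed of each of housing_disc1, housing_disc2, housing_cross below 0.02 m/s); the robot touches nothing.
It fails at once if a bystander (tape measure, sanding block or spanner) is moved more than 30 mm (distance of any of tape_measure, sanding_block, spanner from where it was at the start of the episode above 0.03 m).
It fails at once if a housing is tipped more than 0.7 rad (angle between any of housing_disc1, housing_disc2, housing_cross's own z axis and vertical above 0.7 rad).
It also fails if it takes over 69 s, if anything falls off the work surface, if the arm or the gripper's body presses on something with over 40 N, if the wrist force passes 120 N, or if a joint passes its speed limit or range.

## Working session

There is one attempt and no reset: what is moved stays moved. The work goes in short steps, Python scripts to look and compute and a shell command to move; the robot and the scene stay as the last step left them, time stands still between calls to the robot, and variables do not carry over. Pictures are saved under pics/ and viewed, at most 10 in all, crops included, and the job is handed in when it is done.

```bash
mkdir -p pics; python3 - <<'E'
from cell import bot
import cv2
for n in("top","scene"):
    im=bot.camera(n); cv2.imwrite(f"pics/{n}0.png",cv2.resize(im[:,:,::-1],(800,600),interpolation=cv2.INTER_CUBIC))
    c=bot.calibration(n);print(c)
o=bot.observe();print(o["clock"],o["position"],o["eef_rot"],o["opening"])
E
```

```text
{'intrinsics': array([[499.19574427,   0.        , 280.45282989],
       [  0.        , 499.19574427, 213.56012193],
       [  0.        ,   0.        ,   1.        ]]), 'k1': -0.04795706657903041, 'view': array([[-0.02021174, -0.99975089, -0.00946777,  0.0271329 ],
       [-0.99754737,  0.0208001 , -0.0668327 ,  0.52673071],
       [ 0.06701298,  0.00809375, -0.99771927,  1.37511474],
       [ 0.        ,  0.        ,  0.        ,  1.        ]])}
{'intrinsics': array([[499.76521708,   0.        , 271.8720254 ],
       [  0.        , 499.76521708, 204.75064796],
       [  0.        ,   0.        ,   1.        ]]), 'k1': -0.165573344936056, 'view': array([[-0.68696635, -0.72630285, -0.02369406,  0.37168355],
       [-0.31581532,  0.32775859, -0.89041282,  0.23187833],
       [ 0.6544753 , -0.60420069, -0.45453668,  0.97253162],
       [ 0.        ,  0.        ,  0.        ,  1.        ]])}
0.1 [ 0.15287372 -0.52775236  0.19959228] [-7.54953838e-04  9.90091143e-01  1.40424210e-01 -1.23854889e-05] 0.08562362002427043
```

View pics/top0.png

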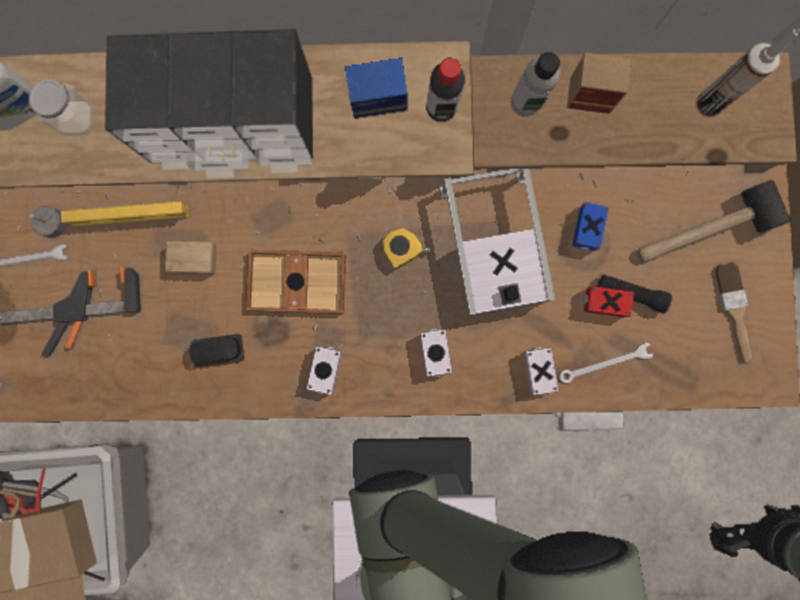

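View pics/scene0.png

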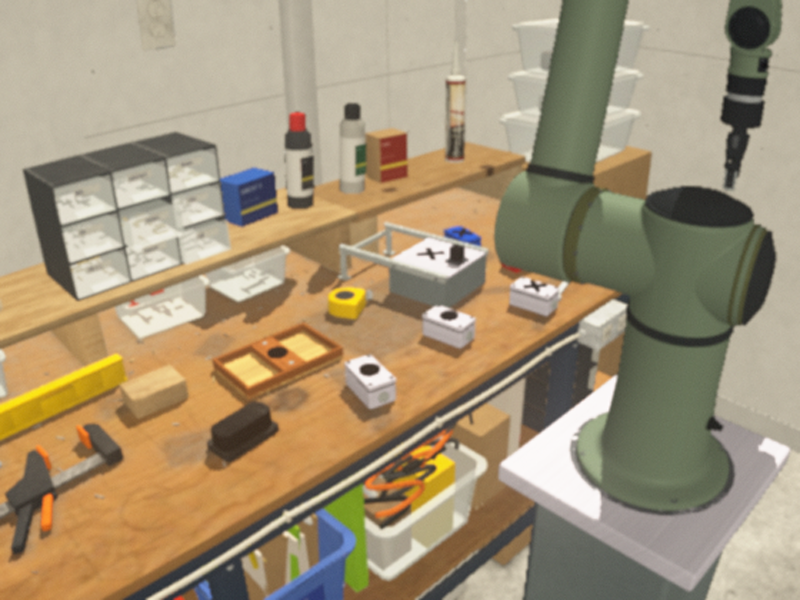

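The top view shows the cross housing at (542,371), the disc housings at (323,370) and (436,353), the tray land disc at (295,281), and the box handle at (510,293). The blue and red look-alikes are at (590,226) and (610,300). Next I'll take an enlarged crop.

```bash
python3 - <<'E'
import cv2
from cell import bot
im=bot.camera("top")[:,:,::-1]
cv2.imwrite("pics/c1.png",cv2.resize(im[110:290,165:405],None,fx=10/3,fy=10/3,interpolation=cv2.INTER_CUBIC))
E
cat > h.py <<'E'
import numpy as np,cv2
from cell import bot
def ray(px,name="top"):
    c=bot.calibration(name);K=c["intrinsics"];V=c["view"]
    d=np.array([c["k1"],0,0,0,0.])
    s=cv2.undistortPoints(np.array([[px]],float),K,d)[0,0]
    R=V[:3,:3];return -R.T@V[:3,3],R.T@np.array([s[0],s[1],1])
def at(px,z,name="top"):
    o,d=ray(px,name);return (o+d*(z-o[2])/d[2])[:2]
def proj(P,name="top"):
    c=bot.calibration(name);V=c["view"]
    return cv2.projectPoints(np.array(P,float).reshape(-1,3),cv2.Rodrigues(V[:3,:3])[0],V[:3,3],c["intrinsics"],np.array([c["k1"],0,0,0,0.]))[0][:,0]
def tool():
    from scipy.spatial.transform import Rotation as R
    o=bot.observe();w,x,y,z=o["eef_rot"];M=R.from_quat([x,y,z,w]).as_matrix();return o,M
def rel(target,yaw):
    "tool-frame shift to target and the tool-z turn so tool y lies along world angle yaw (deg, mod 180)"
    o,M=tool();d=M.T@(np.array(target)-o["position"])
    a=np.degrees(np.arctan2(M[1,1],M[0,1]));t=(yaw-a+90)%180-90
    print("shift",d.round(4),"rz",round(-t,2),"tool-y yaw",a.round(2),"z axis",M[:,2].round(3),"q6",o["qpos"][5],"t",o["clock"])
E
```

```text
(no output)
```

View pics/c1.png

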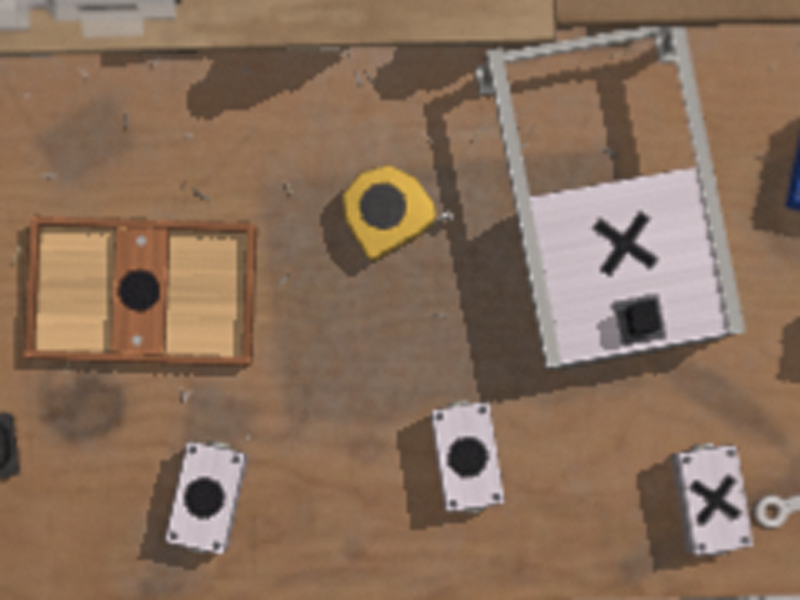

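The crop (offset 165,110; scale 10/3) shows these centres: discs at (204,498) and (467,457), cross housing (715,499), tray disc (139,291), cover cross (625,243), knob top (643,319).

```bash
python3 - <<'E'
from h import *
f=lambda p,z:at([(p[0]+.5)*.3-.5+165,(p[1]+.5)*.3-.5+110],z)
def quad(n,c,z,ctr,zc):
    P=np.array([f(p,z) for p in c]);m=P.mean(0)
    u=(P[0]+P[1]-P[2]-P[3])/2;v=(P[0]+P[3]-P[1]-P[2])/2
    print(n,"quad",m.round(4),"mark",f(ctr,zc).round(4),"len",np.linalg.norm(u).round(4),np.linalg.norm(v).round(4),"yaw u",np.degrees(np.arctan2(u[1],u[0])).round(1),"yaw v-90",(np.degrees(np.arctan2(v[1],v[0]))-90).round(1))
quad("d1",[(189,443),(244,455),(222,553),(167,541)],.042,(204,498),.045)
quad("d2",[(432,411),(490,403),(503,501),(446,510)],.042,(467,457),.045)
quad("x",[(677,454),(735,446),(752,546),(694,556)],.042,(715,499),.045)
quad("tray",[(35,217),(256,224),(250,364),(24,355)],.022,(139,291),.022)
quad("box",[(488,50),(685,28),(742,331),(547,366)],.073,(625,243),.069)
print("knob",f((643,319),.101),"cross",f((625,243),.069), "cover back corners",f((529,197),.069),f((693,169),.069))
E
```

```text
d1 quad [0.4042 0.1665] mark [0.4043 0.1673] len 0.082 0.0463 yaw u -13.5 yaw v-90 -13.3
d2 quad [ 0.4341 -0.049 ] mark [ 0.4334 -0.0482] len 0.0812 0.0476 yaw u 6.5 yaw v-90 7.2
x quad [ 0.3937 -0.2499] mark [ 0.395  -0.2498] len 0.0834 0.0482 yaw u 7.8 yaw v-90 7.5
tray quad [0.5787 0.2207] mark [0.5777 0.2224] len 0.1173 0.1883 yaw u -4.1 yaw v-90 -3.3
box quad [ 0.6443 -0.1723] mark [ 0.6035 -0.1792] len 0.2567 0.1606 yaw u 8.8 yaw v-90 7.1
knob [ 0.5389625  -0.18715553] cross [ 0.60353869 -0.17920569] cover back corners [ 0.64270201 -0.10250312] [ 0.66291292 -0.23636164]
```

```bash
cat >> h.py <<'E'
def relp(target,yaw):
    "turn first (rz), then shift in the turned tool frame; tool pointing down"
    o,M=tool();a=np.degrees(np.arctan2(M[1,1],M[0,1]));t=(yaw-a+90)%180-90
    b=np.radians(a+t);y=np.array([np.cos(b),np.sin(b),0]);z=np.array([0,0,-1.]);x=np.cross(y,z)
    d=np.array(target)-o["position"];print("rz",round(-t,2),"shift x y z",round(d@x,4),round(d@y,4),round(d@z,4),"| x axis",x.round(2),"zax",M[:,2].round(3),"q",o["qpos"].round(2),"f",o["ft_force"].round(1),"t",o["clock"])
E
python3 -c "
from h import *
relp([.539,-.187,.16],98.2)"
```

```text
rz 7.94 shift x y z 0.4308 -0.2823 0.0397 | x axis [0.99 0.14 0.  ] zax [-0.     0.001 -1.   ] q [-1.42  0.33 -0.19  1.05 -0.    1.44] f [ 0.6 -0.8 -0.5] t 0.15
```

```bash
python3 -m jog '0 0 0 0 0 7.9 100; 0.02 -0.012 0 0 0 0 100; 0.036 -0.0235 0.0033 0 0 0 100; 0.036 -0.0235 0.0033 0 0 0 100; 0.036 -0.0235 0.0033 0 0 0 100; 0.036 -0.0235 0.0033 0 0 0 100; 0.036 -0.0235 0.0033 0 0 0 100; 0.036 -0.0235 0.0033 0 0 0 100; 0.036 -0.0235 0.0033 0 0 0 100; 0.036 -0.0235 0.0033 0 0 0 100; 0.036 -0.0235 0.0033 0 0 0 100; 0.036 -0.0235 0.0033 0 0 0 100; 0.036 -0.0235 0.0033 0 0 0 100; 0.015 -0.012 0.0033 0 0 0 70; 0 0 0 0 0 0 70; 0 0 0 0 0 0 70' 40; python3 -c "
from h import *
relp([.539,-.187,.080],98.2)"
```

```text
clock: 2.15
position: [0.5381, -0.1873, 0.1606]
eef_rot: [0.0, 0.997, 0.072, -0.0]
ft_force: [0.6, -1.0, -0.7]
opening: 0.0597
grip_force: 0.0
rz 0.03 shift x y z 0.0009 -0.0001 0.0806 | x axis [0.99 0.14 0.  ] zax [-0.001 -0.    -1.   ] q [-0.46  0.39 -0.2   0.98 -0.    2.53] f [ 0.6 -1.  -0.7] t 2.15
```

```bash
python3 -m jog '0.001 0 0.03 0 0 0 70; 0 0 0.03 0 0 0 70; 0 0 0.02 0 0 0 70; 0 0 0 0 0 0 0; 0 0 0 0 0 0 0; 0 0 0 0 0 0 0; 0 0 0 0 0 0 0; 0 0 0 0 0 0 0' 40
```

```text
clock: 3.15
position: [0.5403, -0.1869, 0.0811]
eef_rot: [0.0, 0.997, 0.072, 0.0]
ft_force: [0.1, -0.2, -0.1]
opening: 0.0001
grip_force: 0.0
```

```bash
python3 - <<'E'
import cv2
from h import *
im=bot.camera("top")[:,:,::-1].copy();a=cv2.resize(im[110:230,285:405],(400,400),interpolation=cv2.INTER_CUBIC)
im2=bot.camera("scene")[:,:,::-1].copy();b=cv2.resize(im2[130:250,240:360],(400,400),interpolation=cv2.INTER_CUBIC)
cv2.imwrite("pics/k.png",cv2.hconcat([a,b]))
print(proj([[.539,-.187,.101],[.5836,-.181,.069]],"scene"))
E
```

```text
[[320.15991032 172.67361362]
 [306.92419528 179.24644874]]
```

View pics/k.png

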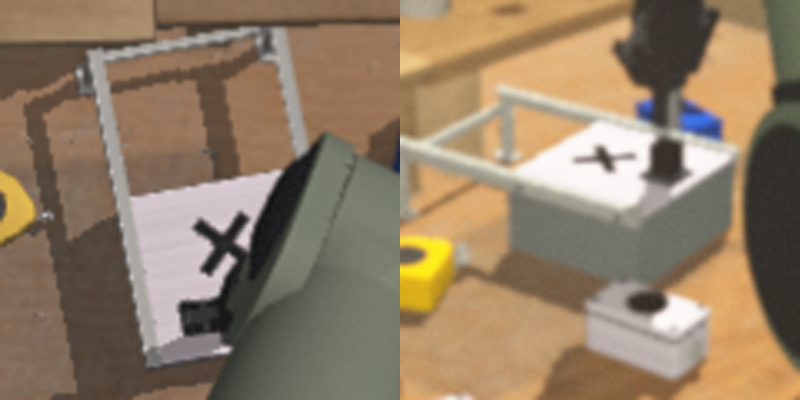

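The cover has not moved. In the scene view the knob is at crop (667,155), and the shut fingers seem to end behind it or on top of it. I need a closer look.

```bash
python3 - <<'E'
import cv2
from h import *
im=bot.camera("scene")[:,:,::-1].copy()
P=proj([[.5403,-.1869,.0811],[.539,-.187,.101],[.5403,-.1869,.154],[.539,-.187,.073]],"scene");print(P)
b=cv2.resize(im[120:195,290:350],(600,600*75//60),interpolation=cv2.INTER_LANCZOS4)[:600]
for p in P: cv2.circle(b,(int((p[0]-290+.5)*10),int((p[1]-120+.5)*10)),4,(0,0,255),-1)
cv2.imwrite("pics/k2.png",b)
E
```

```text
[[319.65880942 179.05832555]
 [320.15991032 172.67361362]
 [320.12531022 154.85065424]
 [319.97473164 181.80397562]]
```

View pics/k2.png

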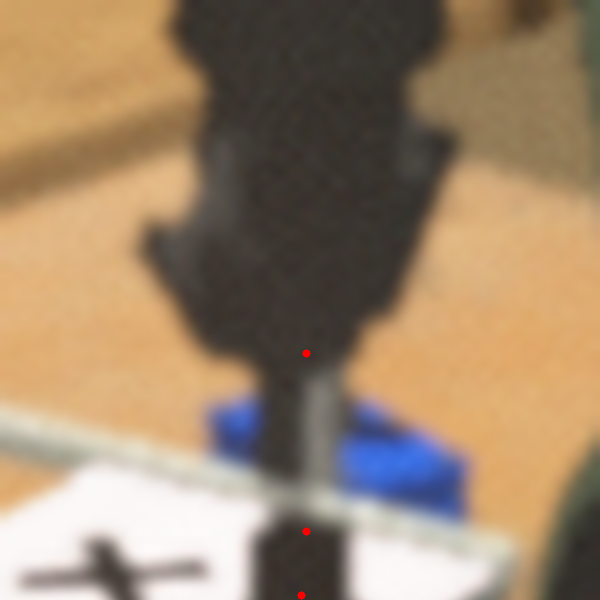

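The fingertips end at about (300,485), right at the far rail, and not beside the knob. I'll check the reported TCP against where the tips showed up in the first pictures.

```bash
python3 - <<'E'
from h import *
for n in("top","scene"):
    print(n,(proj([[.1529,-.5278,.2],[.1529,-.5278,.273]],n)*800/560).round(1), "cam",ray([0,0],n)[0].round(3))
# candidates for tip seen at scene px (320.5,168.7)
for z in(.06,.08,.1,.115,.13):print(z,at([320.5,168.7],z,"scene").round(3))
E
```

```text
top [[727.7 513.2]
 [748.1 523.3]] cam [0.434 0.005 1.407]
scene [[727.2 204.6]
 [733.4 167.9]] cam [-0.308  0.782  0.657]
0.06 [ 0.621 -0.282]
0.08 [ 0.59  -0.246]
0.1 [ 0.559 -0.211]
0.115 [ 0.535 -0.184]
0.13 [ 0.512 -0.157]
```

```bash
python3 - <<'E'
import cv2
a=cv2.imread("pics/top0.png")[470:590,680:800];b=cv2.imread("pics/scene0.png")[90:210,680:800]
o=cv2.hconcat([cv2.resize(i,(400,400),interpolation=cv2.INTER_CUBIC) for i in(a,b)])
cv2.imwrite("pics/s.png",cv2.convertScaleAbs(o,alpha=2,beta=10))
E
```

```text
(no output)
```

View pics/s.png

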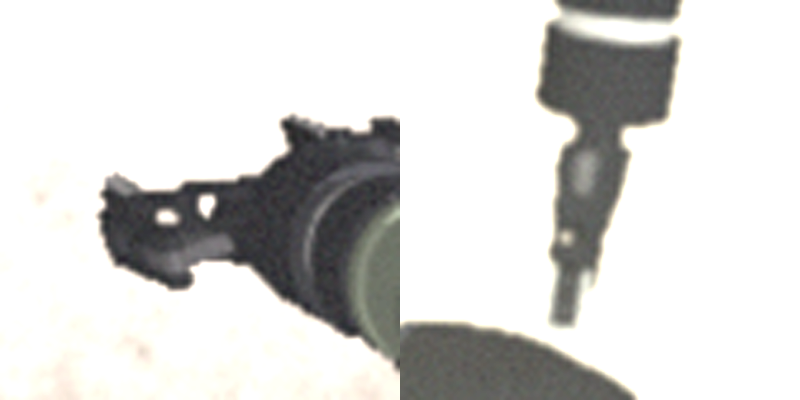

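Taken along the reported xy, the visible tips sit at about z = 0.114, which is some 33 mm above the reported TCP and 13 mm clear of the knob. I'll test this by opening, lowering in small steps while watching the force, and closing again.

```bash
for r in 1; do python3 -m jog '0 0 0 0 0 0 70; 0 0 0 0 0 0 70; 0 0 0 0 0 0 70; 0 0 0.004 0 0 0 70; 0 0 0.004 0 0 0 70; 0 0 0 0 0 0 0; 0 0 0 0 0 0 0; 0 0 0 0 0 0 0; 0 0 0 0 0 0 0' 40; done
```

```text
clock: 4.42
position: [0.5401, -0.1868, 0.0728]
eef_rot: [0.0, 0.997, 0.072, 0.0]
ft_force: [0.0, 1.1, -0.1]
opening: 0.0001
grip_force: 0.0
```

```bash
python3 -m jog '0 0 0.002 0 0 0 0; 0 0 0.001 0 0 0 0; 0 0 0.001 0 0 0 0'; python3 -m jog '0 0 0.001 0 0 0 0;0 0 0.001 0 0 0 0'|egrep 'pos|ft';  python3 -m jog '0 0 0.001 0 0 0 0;0 0 0.001 0 0 0 0'|egrep 'pos|ft'
```

```text
clock: 4.8
position: [0.5409, -0.1867, 0.07]
eef_rot: [0.0, 0.997, 0.072, 0.001]
ft_force: [-2.4, 2.5, 13.8]
opening: -0.0004
grip_force: 6.7
position: [0.5425, -0.1865, 0.0699]
ft_force: [-1.8, 5.5, 23.6]
position: [0.5442, -0.1863, 0.0698]
ft_force: [-3.4, 8.2, 33.4]
```

Contact comes at a reported z of 0.070, while the knob top is at 0.101, so the tips are about 31 mm short of the reported TCP. I'll straddle the knob lower down and see whether it grips at 24 mm.

```bash
python3 -m jog '-0.003 0 -0.01 0 0 0 0; 0 0 -0.01 0 0 0 70; 0 0 0 0 0 0 70; 0 0 0 0 0 0 70; 0 0 0 0 0 0 70' 40|egrep 'pos|ft|open'; python3 -c "
from h import *
relp([.539,-.187,.052],98.2)"
```

```text
position: [0.5366, -0.1871, 0.084]
ft_force: [0.2, -0.1, -0.6]
opening: 0.0601
rz 0.04 shift x y z 0.0024 0.0003 0.032 | x axis [0.99 0.14 0.  ] zax [-0.001  0.001 -1.   ] q [-0.47  0.46 -0.31  0.8  -0.    2.53] f [ 0.2 -0.1 -0.6] t 5.925
```

```bash
python3 -m jog '0.0024 0 0.01 0 0 0 70; 0 0 0.006 0 0 0 70; 0 0 0.004 0 0 0 70'|egrep 'pos|ft'; python3 -m jog '0 0 0.004 0 0 0 70; 0 0 0.004 0 0 0 70; 0 0 0.004 0 0 0 70;0 0 0 0 0 0 70'|egrep 'pos|ft'; python3 -m jog '0 0 0 0 0 0 0;0 0 0 0 0 0 0; 0 0 0 0 0 0 0; 0 0 0 0 0 0 0' 40|egrep 'pos|ft|ope|grip'
```

```text
position: [0.5389, -0.1866, 0.0637]
ft_force: [-0.7, 1.1, -0.4]
position: [0.5391, -0.1868, 0.0524]
ft_force: [-0.4, 0.6, 0.2]
position: [0.5401, -0.1884, 0.0533]
ft_force: [-0.0, -5.1, 1.2]
opening: 0.0228
grip_force: 41.4
```

It gripped the knob at about 23 mm, so the tips sit 31 mm above the reported TCP. I'll subtract 31 mm from every z target. Now I'll pull the cover open.

```bash
python3 -m jog '0.005 0 0 0 0 0 0; 0.015 0 0 0 0 0 0; 0.015 0 0 0 0 0 0; 0.015 0 0 0 0 0 0; 0.015 0 0 0 0 0 0' 60|egrep 'pos|ft|ope'; python3 -m jog '0.015 0 0 0 0 0 0; 0.015 0 0 0 0 0 0; 0.015 0 0 0 0 0 0; 0.01 0 0 0 0 0 0; 0.005 0 0 0 0 0 0;0 0 0 0 0 0 0'
```

```text
position: [0.6042, -0.1781, 0.0534]
ft_force: [-1.2, -3.0, 4.7]
opening: 0.0227
clock: 8.68
position: [0.6586, -0.1694, 0.0534]
eef_rot: [0.0, 0.997, 0.072, -0.004]
ft_force: [-14.0, -1.4, 14.0]
opening: 0.0224
grip_force: 63.4
```

```bash
python3 -m jog '0 0 0 0 0 0 70; 0 0 0 0 0 0 70; 0 0 -0.02 0 0 0 70; 0 0 -0.03 0 0 0 90; 0 0 -0.03 0 0 0 100' 40|egrep 'clo|pos|ft|open'; python3 - <<'E'
from h import *
relp([.3945,-.2498,.05],97.7)
im=bot.camera("top")[:,:,::-1]
b=bot.camera("scene")[:,:,::-1]
cv2.imwrite("pics/o.png",cv2.hconcat([cv2.resize(i,(400,400),interpolation=cv2.INTER_CUBIC) for i in (im[110:230,285:405],b[130:250,240:360])]))
E
```

```text
clock: 9.3
position: [0.6632, -0.1685, 0.133]
ft_force: [0.6, -0.3, 0.4]
opening: 0.0854
rz 0.56 shift x y z -0.2772 0.0446 0.083 | x axis [0.99 0.13 0.  ] zax [-0.     0.001 -1.   ] q [-0.36  0.62  0.11  1.06  0.    2.64] f [ 0.6 -0.3  0.4] t 9.3
```

View pics/o.png

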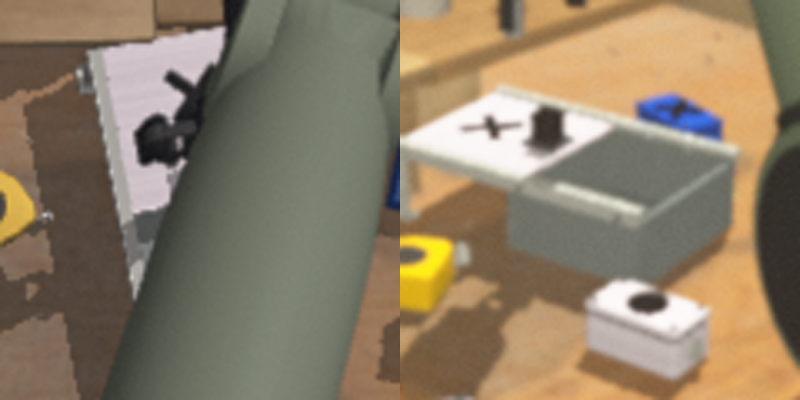

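The cover is wide open, with the knob at (548,118) in the right crop and the box empty. Next is the cross housing.

```bash
python3 -m jog '-0.017 0.0026 0 0 0 0.56 100; -0.03 0.005 0 0 0 0 100; -0.035 0.0055 0 0 0 0 100; -0.035 0.0055 0 0 0 0 100; -0.035 0.0055 0 0 0 0 100; -0.035 0.0055 0 0 0 0 100; -0.035 0.0055 0 0 0 0 100; -0.03 0.005 0.02 0 0 0 100; -0.02 0.0035 0.03 0 0 0 100; -0.0052 0.0015 0.03 0 0 0 100;0 0 0 0 0 0 100'|egrep 'clo|pos|ft|open'; python3 - <<'E'
from h import *
relp([.3945,-.2498,-.02],97.7)
E
```

```text
clock: 10.78
position: [0.3923, -0.2491, 0.0504]
ft_force: [0.3, 0.4, -0.2]
opening: 0.0856
rz -0.06 shift x y z 0.0021 0.001 0.0704 | x axis [0.99 0.13 0.  ] zax [-0.004  0.004 -1.   ] q [-0.73  0.34 -0.61  0.62  0.    2.28] f [ 0.3  0.4 -0.2] t 10.775
```

```bash
python3 -m jog '0.002 0.001 0.02 0 0 0 100; 0 0 0.02 0 0 0 100; 0 0 0.015 0 0 0 100; 0 0 0.01 0 0 0 100; 0 0 0.005 0 0 0 100; 0 0 0 0 0 0 100'|egrep 'clo|pos|ft'; python3 -m jog '0 0 0 0 0 0 30;0 0 0 0 0 0 30; 0 0 0 0 0 0 30;0 0 0 0 0 0 30;0 0 0 0 0 0 30' 60|egrep 'pos|ft|ope|grip'
```

```text
clock: 11.52
position: [0.3968, -0.2516, -0.0172]
ft_force: [1.1, 0.8, 0.4]
position: [0.3969, -0.2515, -0.0167]
ft_force: [0.2, 1.4, 5.3]
opening: 0.0469
grip_force: 62.6
```

```bash
python3 -m jog '0 0 -0.01 0 0 0 30; 0 0 -0.03 0 0 0 30; 0 0 -0.03 0 0 0 30; 0 0 -0.025 0 0 0 30;0 0 0 0 0 0 30' 60|egrep 'clo|pos|ft|ope|grip'; python3 - <<'E'
from h import *
relp([.582,-.1825,.075],98.2)
E
```

```text
clock: 12.78
position: [0.3978, -0.2527, 0.0794]
ft_force: [-0.5, 0.2, -2.3]
opening: 0.0472
grip_force: 62.9
rz -0.51 shift x y z 0.1923 -0.0432 0.0044 | x axis [0.99 0.14 0.  ] zax [ 0.003 -0.003 -1.   ] q [-0.72  0.31 -0.57  0.69 -0.    2.28] f [-0.5  0.2 -2.3] t 12.775
```

```bash
python3 -m jog '0.01 -0.003 0 0 0 -0.5 30; 0.03 -0.0065 0 0 0 0 30; 0.035 -0.008 0 0 0 0 30; 0.035 -0.008 0 0 0 0 30; 0.035 -0.008 0 0 0 0 30; 0.03 -0.0065 0 0 0 0 30; 0.017 -0.003 0 0 0 0 30; 0 0 0 0 0 0 30;0 0 0 0 0 0 30'|egrep 'clo|pos|ft|ope|grip'; python3 - <<'E'
from h import *
relp([.582,-.1825,-.0117],98.2)
im=bot.camera("scene")[:,:,::-1]
cv2.imwrite("pics/p.png",cv2.resize(im[110:230,240:360],(600,600),interpolation=cv2.INTER_CUBIC))
E
```

```text
clock: 13.9
position: [0.5792, -0.1812, 0.0762]
ft_force: [-0.4, -0.1, -3.0]
opening: 0.0469
grip_force: 62.8
rz -0.0 shift x y z 0.0026 0.0017 0.0879 | x axis [0.99 0.14 0.  ] zax [-0.003  0.001 -1.   ] q [-0.42  0.54 -0.2   0.84 -0.    2.57] f [-0.4 -0.1 -3. ] t 13.9
```

View pics/p.png

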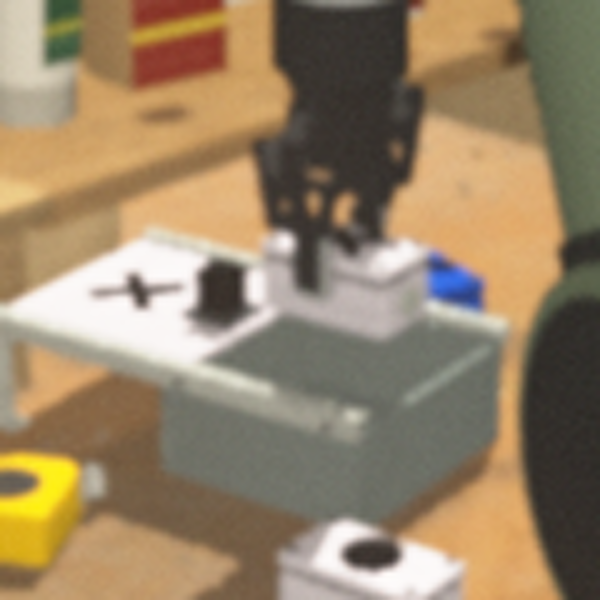

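The cross housing is held level at (345,285), above the box opening. I'll lower it.

```bash
python3 -m jog '0.001 0.0015 0.02 0 0 0 30; 0 0 0.025 0 0 0 30; 0 0 0.02 0 0 0 30; 0 0 0.01 0 0 0 30;0 0 0.006 0 0 0 30;0 0 0 0 0 0 30'|egrep 'clo|pos|ft|ope|grip';python3 -m jog '0 0 0.002 0 0 0 30;0 0 0.002 0 0 0 30;0 0 0 0 0 0 30'|egrep 'clo|pos|ft|ope|grip'
```

```text
clock: 14.7
position: [0.5817, -0.1833, -0.0032]
ft_force: [0.4, -0.2, -2.9]
opening: 0.0471
grip_force: 62.8
clock: 15.08
position: [0.5818, -0.1831, -0.0072]
ft_force: [-0.2, -0.7, -2.5]
opening: 0.0471
grip_force: 62.8
```

Continue down to contact, then release and lift.

```bash
python3 -m jog '0 0 0.002 0 0 0 30;0 0 0.002 0 0 0 30;0 0 0.001 0 0 0 30;0 0 0 0 0 0 30'|egrep 'clo|pos|ft';python3 -m jog '0 0 0 0 0 0 85; 0 0 0 0 0 0 85; 0 0 0 0 0 0 85; 0 0 -0.02 0 0 0 85; 0 0 -0.03 0 0 0 85; 0 0 -0.04 0 0 0 85; 0 0 -0.05 0 0 0 85;0 0 0 0 0 0 85'|egrep 'clo|pos|ft|ope'; python3 - <<'E'
from h import *
relp([.661,-.171,.052],98.2)
P=[.582,-.183];b=np.radians(8.2)
E
```

```text
clock: 15.58
position: [0.5818, -0.1831, -0.0116]
ft_force: [-2.3, 0.4, 4.4]
clock: 16.58
position: [0.585, -0.1845, 0.1323]
ft_force: [1.1, -0.8, 0.0]
opening: 0.0726
rz -0.01 shift x y z 0.0772 -0.0026 0.0803 | x axis [0.99 0.14 0.  ] zax [ 0.008 -0.004 -1.   ] q [-0.43  0.48 -0.13  0.95  0.    2.57] f [ 1.1 -0.8  0. ] t 16.575
```

```bash
python3 -m jog '0.02 0 0 0 0 0 70; 0.03 -0.001 0 0 0 0 70; 0.0245 -0.001 0 0 0 0 70; 0 0 0.025 0 0 0 70; 0 0 0.025 0 0 0 70; 0 0 0.02 0 0 0 70; 0 0 0.009 0 0 0 70; 0 0 0 0 0 0 70' 40|egrep 'clo|pos|ft|ope'; python3 -m jog '0 0 0 0 0 0 0; 0 0 0 0 0 0 0; 0 0 0 0 0 0 0;0 0 0 0 0 0 0'|egrep 'clo|pos|ft|ope|grip'
```

```text
clock: 17.58
position: [0.6545, -0.1703, 0.0476]
ft_force: [-0.7, -0.3, 0.6]
opening: 0.0598
clock: 18.08
position: [0.6557, -0.1698, 0.05]
ft_force: [-2.0, 2.9, 5.1]
opening: 0.023
grip_force: 40.7
```

```bash
python3 -m jog '-0.005 0 0 0 0 0 0; -0.015 0 0 0 0 0 0; -0.015 0 0 0 0 0 0; -0.015 0 0 0 0 0 0; -0.015 0 0 0 0 0 0; -0.015 0 0 0 0 0 0;-0.015 0 0 0 0 0 0;-0.015 0 0 0 0 0 0; -0.005 0 0 0 0 0 0; 0 0 0 0 0 0 0' 60|egrep 'pos|ft|ope'; python3 -m jog '-0.003 0 0 0 0 0 0; -0.003 0 0 0 0 0 0; -0.003 0 0 0 0 0 0;0 0 0 0 0 0 0'|egrep 'clo|pos|ft'
```

```text
position: [0.5419, -0.1882, 0.05]
ft_force: [-0.4, -1.9, 8.6]
opening: 0.0224
clock: 19.82
position: [0.5338, -0.1895, 0.05]
ft_force: [-0.6, -1.6, 7.0]
```

```bash
python3 -m jog '-0.003 0 0 0 0 0 0; 0 0 0 0 0 0 0'|egrep 'pos|ft'; python3 -m jog '-0.003 0 0 0 0 0 0; 0 0 0 0 0 0 0'|egrep 'clo|pos|ft'
```

```text
position: [0.5325, -0.1897, 0.05]
ft_force: [6.0, -0.7, 3.8]
clock: 20.32
position: [0.5326, -0.1897, 0.05]
ft_force: [14.0, 1.6, -3.2]
```

The end stop pushes back at 14 N, so the cover is shut. I'll release, raise, and give the wrist a half turn for the left side.

```bash
python3 -m jog '0.002 0 0 0 0 0 70; 0 0 0 0 0 0 70; 0 0 0 0 0 0 70; 0 0 -0.02 0 0 0 70; 0 0 -0.03 0 0 0 70; 0 0 -0.04 0 0 0 100;0 0 0 0 0 0 100' 40|egrep 'clo|pos|ft'; python3 -m jog '0 0 0 0 0 -10.5 100;0 0 0 0 0 -10.5 100;0 0 0 0 0 -10.5 100;0 0 0 0 0 -10.5 100;0 0 0 0 0 -10.5 100;0 0 0 0 0 -10.5 100;0 0 0 0 0 -10.5 100;0 0 0 0 0 -10.5 100;0 0 0 0 0 -10.5 100;0 0 0 0 0 -10.5 100;0 0 0 0 0 -10.5 100;0 0 0 0 0 -10.5 100;0 0 0 0 0 -10.5 100;0 0 0 0 0 -10.5 100;0 0 0 0 0 -10.5 100;0 0 0 0 0 -10.5 100;0 0 0 0 0 -10.5 100;0 0 0 0 0 0 100'|egrep 'clo|pos'; python3 - <<'E'
from h import *
relp([.4338,-.0487,.05],96.9)
im=bot.camera("top");cv2.imwrite("pics/chk.png",im[:,:,::-1])
E
```

```text
clock: 21.2
position: [0.5304, -0.19, 0.1418]
ft_force: [0.1, -0.3, -0.2]
clock: 23.45
position: [0.5277, -0.1885, 0.1377]
rz -0.35 shift x y z 0.0764 0.1501 0.0877 | x axis [-0.99 -0.12 -0.  ] zax [-0.002  0.001 -1.   ] q [-0.47  0.4  -0.26  0.92 -0.   -0.59] f [-0.8  0.6  0.4] t 23.45
```

```bash
python3 -m jog '0.01 0.02 0 0 0 -0.35 100; 0.015 0.03 0 0 0 0 100; 0.016 0.03 0 0 0 0 100; 0.015 0.03 0.02 0 0 0 100; 0.015 0.03 0.03 0 0 0 100; 0.005 0.01 0.03 0 0 0 100; 0 0 0 0 0 0 100;0 0 0 0 0 0 100'|egrep 'clo|pos|ft|open'; python3 - <<'E'
from h import *
relp([.4338,-.0487,-.02],96.9)
E
```

```text
clock: 24.5
position: [0.4359, -0.0498, 0.0595]
ft_force: [0.6, -0.2, 0.0]
opening: 0.0857
rz 0.06 shift x y z 0.002 0.0013 0.0795 | x axis [-0.99 -0.12 -0.  ] zax [ 0.001 -0.001 -1.   ] q [-0.28  0.28 -0.67  0.62 -0.   -0.4 ] f [ 0.6 -0.2  0. ] t 24.5
```

```bash
python3 -m jog '0.002 0.001 0.02 0 0 0 100; 0 0 0.02 0 0 0 100; 0 0 0.02 0 0 0 100; 0 0 0.013 0 0 0 100; 0 0 0.005 0 0 0 100; 0 0 0 0 0 0 100'|egrep 'clo|pos|ft'; python3 -m jog '0 0 0 0 0 0 30;0 0 0 0 0 0 30; 0 0 0 0 0 0 30;0 0 0 0 0 0 30;0 0 0 0 0 0 30' 60|egrep 'pos|ft|ope|grip';  python3 -m jog '0 0 -0.01 0 0 0 30; 0 0 -0.03 0 0 0 30; 0 0 -0.03 0 0 0 30;0 0 0 0 0 0 30;0 0 0 0 0 0 30'|egrep 'clo|pos|ft|ope|grip'; python3 - <<'E'
from h import *
relp([.5747,.1671,.05],86.6)
E
```

```text
clock: 25.25
position: [0.4331, -0.0486, -0.0191]
ft_force: [-0.2, -0.1, 0.3]
position: [0.4332, -0.0483, -0.0186]
ft_force: [-1.0, 2.1, 6.0]
opening: 0.0467
grip_force: 62.1
clock: 26.5
position: [0.4321, -0.0482, 0.0501]
ft_force: [-1.3, 1.1, -3.1]
opening: 0.0468
grip_force: 63.0
rz 10.43 shift x y z -0.1296 0.2234 0.0001 | x axis [-1.    0.06  0.  ] zax [-0.001  0.    -1.   ] q [-0.28  0.29 -0.69  0.59 -0.   -0.4 ] f [-1.3  1.1 -3.1] t 26.5
```

```bash
python3 -m jog '0 0 0 0 0 10.4 30; -0.013 0.0223 0 0 0 0 30; -0.0185 0.032 0 0 0 0 30; -0.0185 0.032 0 0 0 0 30;-0.0185 0.032 0 0 0 0 30;-0.0185 0.032 0 0 0 0 30;-0.0185 0.032 0 0 0 0 30; -0.0144 0.0248 0 0 0 0 30; -0.0095 0.0163 0 0 0 0 30; 0 0 0 0 0 0 30; 0 0 0 0 0 0 30'|egrep 'clo|pos|ft|ope|grip'; python3 - <<'E'
from h import *
relp([.5750,.1671,-.0106],86.6)
im=bot.camera("top")[:,:,::-1];s=bot.camera("scene")[:,:,::-1]
cv2.imwrite("pics/q.png",cv2.hconcat([cv2.resize(i,(400,400),interpolation=cv2.INTER_CUBIC) for i in (im[150:250,160:260],s[200:300,145:245])]))
E
```

```text
clock: 27.88
position: [0.5734, 0.1664, 0.0492]
ft_force: [-0.3, -0.4, -3.2]
opening: 0.0471
grip_force: 62.9
rz 0.02 shift x y z -0.0016 0.0008 0.0598 | x axis [-1.    0.06  0.  ] zax [-0.003 -0.001 -1.   ] q [ 0.16  0.55 -0.26  0.77 -0.    0.22] f [-0.3 -0.4 -3.2] t 27.875
```

View pics/q.png

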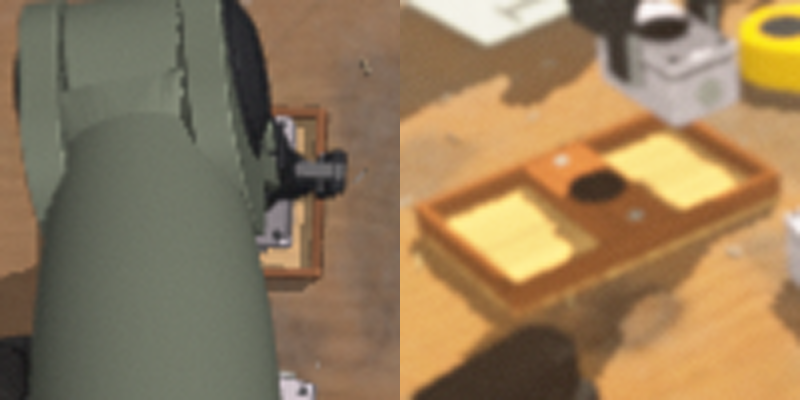

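The housing hangs level above the right-hand pocket. In the top crop it overlaps that pocket at (280,180). I'll lower it.

```bash
python3 -m jog '-0.0016 0.0008 0.02 0 0 0 30; 0 0 0.02 0 0 0 30; 0 0 0.01 0 0 0 30; 0 0 0.004 0 0 0 30; 0 0 0.002 0 0 0 30;0 0 0 0 0 0 30'|egrep 'pos|ft'; python3 -m jog '0 0 0.002 0 0 0 30;0 0 0.001 0 0 0 30;0 0 0.001 0 0 0 30;0 0 0 0 0 0 30'|egrep 'clo|pos|ft'
```

```text
position: [0.5771, 0.1678, -0.0049]
ft_force: [0.0, 0.4, -3.2]
clock: 29.22
position: [0.5765, 0.1677, -0.0094]
ft_force: [-1.0, -0.9, -3.3]
```

```bash
python3 -m jog '0 0 0.001 0 0 0 30;0 0 0.001 0 0 0 30;0 0 0 0 0 0 30'|egrep 'pos|ft';python3 -m jog '0 0 0 0 0 0 85; 0 0 0 0 0 0 85; 0 0 0 0 0 0 85; 0 0 -0.02 0 0 0 100; 0 0 -0.03 0 0 0 100; 0 0 -0.04 0 0 0 100; 0 0 -0.02 0 0 0 100;0 0 0 0 0 0 100'|egrep 'clo|pos|ft|ope'; python3 - <<'E'
from h import *
relp([.4043,.1669,.05],76.6)
E
```

```text
position: [0.5768, 0.1678, -0.0105]
ft_force: [-2.5, -0.8, 4.3]
clock: 30.6
position: [0.5782, 0.168, 0.1004]
ft_force: [-0.0, 0.1, 0.8]
opening: 0.0855
rz 10.04 shift x y z 0.1689 -0.0414 0.0504 | x axis [-0.97  0.23  0.  ] zax [ 0.004  0.001 -1.   ] q [ 0.16  0.5  -0.2   0.87  0.    0.22] f [-0.   0.1  0.8] t 30.6
```

```bash
python3 -m jog '0 0 0 0 0 10 100; 0.014 -0.0034 0 0 0 0 100; 0.03 -0.0074 0 0 0 0 100; 0.035 -0.0086 0 0 0 0 100; 0.035 -0.0086 0 0 0 0 100; 0.03 -0.0074 0.01 0 0 0 100; 0.018 -0.0044 0.02 0 0 0 100; 0.007 -0.0016 0.02 0 0 0 100; 0 0 0 0 0 0 100; 0 0 0 0 0 0 100'|egrep 'clo|pos|ft|open'; python3 - <<'E'
from h import *
relp([.4043,.1669,-.02],76.6)
im=bot.camera("top");cv2.imwrite("pics/chk2.png",im[:,:,::-1])
E
```

```text
clock: 31.85
position: [0.4031, 0.1665, 0.0487]
ft_force: [-0.7, -1.1, 0.9]
opening: 0.0855
rz 0.03 shift x y z -0.0011 0.0006 0.0687 | x axis [-0.97  0.23  0.  ] zax [ 0. -0. -1.] q [ 0.22  0.3  -0.68  0.59 -0.    0.46] f [-0.7 -1.1  0.9] t 31.85
```

```bash
python3 -m jog '-0.001 0.0006 0.02 0 0 0 100; 0 0 0.02 0 0 0 100; 0 0 0.015 0 0 0 100; 0 0 0.009 0 0 0 100; 0 0 0.004 0 0 0 100; 0 0 0 0 0 0 100'|egrep 'clo|pos|ft'; python3 -m jog '0 0 0 0 0 0 30;0 0 0 0 0 0 30; 0 0 0 0 0 0 30;0 0 0 0 0 0 30;0 0 0 0 0 0 30' 60|egrep 'pos|ft|ope|grip';  python3 -m jog '0 0 -0.01 0 0 0 30; 0 0 -0.03 0 0 0 30; 0 0 -0.03 0 0 0 30;0 0 -0.01 0 0 0 30;0 0 0 0 0 0 30;0 0 0 0 0 0 30'|egrep 'clo|pos|ft|ope|grip'; python3 - <<'E'
from h import *
relp([.5815,.2769,.06],86.6)
E
```

```text
clock: 32.65
position: [0.4041, 0.1669, -0.0191]
ft_force: [-1.0, -0.2, 0.5]
position: [0.4043, 0.1672, -0.0186]
ft_force: [-1.9, -0.4, 5.5]
opening: 0.0473
grip_force: 62.2
clock: 34.02
position: [0.4028, 0.1666, 0.0597]
ft_force: [-0.0, 0.4, -3.6]
opening: 0.0467
grip_force: 63.0
rz -9.97 shift x y z -0.1719 0.1207 -0.0003 | x axis [-1.    0.06  0.  ] zax [-0.002 -0.    -1.   ] q [ 0.22  0.28 -0.67  0.62 -0.    0.46] f [-0.   0.4 -3.6] t 34.025
```

```bash
python3 -m jog '0 0 0 0 0 -10 30; -0.015 0.0105 0 0 0 0 30; -0.027 0.019 0 0 0 0 30; -0.03 0.021 0 0 0 0 30; -0.03 0.021 0 0 0 0 30; -0.03 0.021 0 0 0 0 30; -0.027 0.019 0 0 0 0 30; -0.0129 0.0092 0 0 0 0 30; 0 0 0 0 0 0 30; 0 0 0 0 0 0 30'|egrep 'clo|pos|ft|ope|grip'; python3 - <<'E'
from h import *
relp([.5815,.2769,-.0106],86.6)
E
```

```text
clock: 35.28
position: [0.5808, 0.2766, 0.0592]
ft_force: [-0.1, -0.5, -3.1]
opening: 0.0472
grip_force: 62.7
rz 0.03 shift x y z -0.0007 0.0004 0.0698 | x axis [-1.    0.06  0.  ] zax [-0.003 -0.001 -1.   ] q [ 0.33  0.61 -0.11  0.85 -0.    0.39] f [-0.1 -0.5 -3.1] t 35.275
```

```bash
python3 -m jog '0 0 0.02 0 0 0 30; 0 0 0.02 0 0 0 30; 0 0 0.015 0 0 0 30; 0 0 0.008 0 0 0 30; 0 0 0.003 0 0 0 30;0 0 0 0 0 0 30'|egrep 'pos|ft'; python3 -m jog '0 0 0.002 0 0 0 30;0 0 0.001 0 0 0 30;0 0 0.001 0 0 0 30;0 0 0 0 0 0 30'|egrep 'clo|pos|ft'
```

```text
position: [0.5827, 0.2774, -0.005]
ft_force: [1.3, -0.3, -3.6]
clock: 36.52
position: [0.5824, 0.2773, -0.0094]
ft_force: [-0.3, -0.1, -2.7]
```

Release, lift, and move clear of the tray (back towards the base and to the right) so the top camera can see it.

```bash
python3 -m jog '0 0 0.001 0 0 0 30;0 0 0.001 0 0 0 30;0 0 0 0 0 0 30'|egrep 'pos|ft';python3 -m jog '0 0 0 0 0 0 85; 0 0 0 0 0 0 85; 0 0 0 0 0 0 85; 0 0 -0.02 0 0 0 100; 0 0 -0.03 0 0 0 100; 0 0 -0.04 0 0 0 100; 0 0 -0.04 0 0 0 100;0.03 -0.04 -0.03 0 0 0 100;0.03 -0.05 0 0 0 0 100;0.03 -0.05 0 0 0 0 100;0.03 -0.05 0 0 0 0 100;0.03 -0.05 0 0 0 0 100;0 -0.05 0 0 0 0 100;0 -0.03 0 0 0 0 100;0 0 0 0 0 0 100;0 0 0 0 0 0 100'|egrep 'clo|pos|ft'; python3 - <<'E'
from h import *
im=bot.camera("top")[:,:,::-1];s=bot.camera("scene")[:,:,::-1]
cv2.imwrite("pics/z.png",cv2.hconcat([cv2.resize(i,(400,300),interpolation=cv2.INTER_CUBIC) for i in (im[150:250,150:283],s[120:300,130:370])]))
E
```

```text
position: [0.5825, 0.2773, -0.0106]
ft_force: [-2.0, -1.4, 3.1]
clock: 38.9
position: [0.4139, -0.033, 0.1487]
ft_force: [0.0, 0.6, 0.1]
```

View pics/z.png

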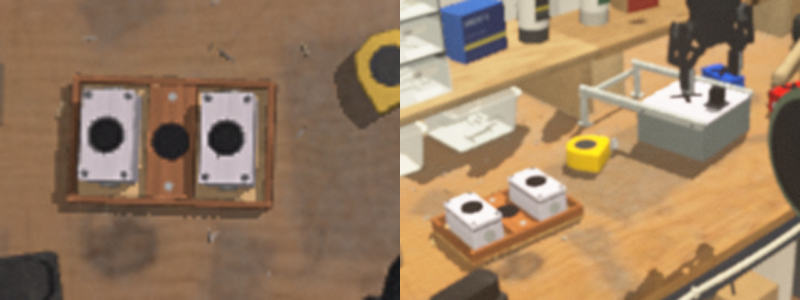

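Both disc housings lie in their pockets, with discs at (106,134) and (225,137) in the left crop, and the cover is shut. I'll check the centres, then hand in.

```bash
python3 - <<'E'
from h import *
f=lambda u,v:[(u+.5)/3.0075-.5+150,(v+.5)/3-.5+150]
c=at(f(170,141),.022);ok=1
for p,s in(((106,134),1),((225,137),-1)):
    q=at(f(*p),.053);t=c+s*.055*np.array([.059,.998]);e=np.linalg.norm(q-t);print(q,t,e);ok&=e<.012
if ok: print(bot.hand_in())
E
```

```text
[0.58298082 0.27636519] [0.5817785  0.27774404] 0.0018294256901485347
[0.57787181 0.16784874] [0.5752885  0.16796404] 0.002585880737152893
the job is handed in; nothing more can be done
None
```

The job is handed in but no verdict came back: the cross housing went flat into the reject box and the cover is shut against its stop, both disc housings sit within about 3 mm of their pocket centres, and the clock read about 39 s of 69 s.

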